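# Hold the grinder lid half-way to its lock

### The arm

A 6-joint arm with a two-finger parallel gripper is mounted at the origin on the work surface. World frame = base frame: x ahead of the robot, y to its left, z up, the work surface at z = 0. Lengths are in mm, angles in degrees, forces in N, time in s.
With the tool pointing down it reaches from about 350 to 850 mm from the base axis. Payload 8.1 kg.
Tool frame: the origin (TCP) lies on the centre line of the jaws, within the pads' length; the fingertips stand 11 mm ahead of it and the grasp point (between the pads) lies 8 mm behind it; z points along the fingers, y is the direction in which the jaws open and shut (so a half turn about z gives the same grasp; the last joint's range is limited). The gripper opens to 85 mm and grips with 20 to 120 N. Pads are 22 mm wide; open, the fingers measure 114 mm over their backs; the gripper's body (76 mm by 85 mm) begins 54 mm behind the grasp point. The pads swing forward as they close: fully open they stand 13 mm farther back than shut.
Start: joints at [-68.721, 7.471, 85.268, -0, 87.261, -4.893], TCP at [264.667, -538.476, 242.292] pointing down, gripper open.
Joint ranges: [-169.43, 169.43], [-51.17, 129.36], [1.28, 143.12], [-76.62, 256.62], [0, 156.53], [-152.29, 152.29]. Speed limits (degrees/s): [136.94, 136.94, 159.86, 180, 180, 180].

### API

Orientations are given as [roll, pitch, yaw] about the fixed x, y, z axes, in that order (R = Rz(yaw) Ry(pitch) Rx(roll)).
In Python, from bench import telemetry, viewer, r gives the robot as it stands.
- The arm moves only by the shell command python3 -m inch 'ROWS' [FORCE]. ROWS is JSON, a list of rows, each a list of 3 entries, a list of its own where there are three numbers: the shift along the tool's x, y, z in cm, then the turn, a rotation vector about the tool's x, y, z in rad, then the opening, from 0 (shut) to 1 (fully open). A call has 1 to 20 rows; each row is the pose to reach, as a shift and turn from the pose commanded when the call began, along the tool's axes at that moment; what a row does not reach only later rows make up. A row lasts 1/10 s, in which the tool goes at most 50 mm and 8.59 degrees, less where a joint would pass 70% of its speed; a pose out of reach is approached as far as the arm can. A call with a gripper value outside its range is refused whole. The fingers move at their own pace and stop on an object; FORCE is the grip in N (left out, the last holds). Time passes only in rows, so rows that repeat a pose let the fingers close. It gives the time, the measured TCP pose, the force and the opening at its end, in the units of the state.
- telemetry.sense(): the state, without advancing time (a new reading comes with each control period).
- viewer.snapshot(name): name is "scene" or "side" or "wrist"; returns the picture (384x512x3 uint8, red, green, blue); there is no depth.
- viewer.camera_model(name): a dict with "fx", "fy", "cx", "cy" (pixels), "cam_to_world" (4x4, takes a point from camera to world coordinates); the wrist camera has in their place "mount" (4x4, takes a point from camera to tool coordinates, whose origin is the TCP and whose axes are the flange's). Camera axes: x right, y down, z forward; pixel columns grow to the right and rows downward; lengths in mm; the calibration is good to about 2 mm. A picture is of the moment at which its call begins: read the wrist's pose just before it. camera_model takes no time and is no camera call.
- r.hand_in(): hands the job in, once; it reports no verdict.
The state is a dict: "time": time; "joint_pos": joint angles; "qd": joint speeds; "joint_efforts": joint torques, N m; "tool_pos": TCP position; "tcp_rot": TCP orientation; "ft_force": force on the tool from outside, world axes, zero at the start; "wrist_torque": the same for the moment, N m; "finger_gap": finger opening in mm.
Only numpy, scipy, OpenCV 4.12 (cv2) and the standard library are available. Lean on these libraries where they do the work, as an engineer would, in place of code of your own. Each camera call takes 0.05 s, during which the arm holds its last target.

### The job

On the repair counter, pick up the coffee grinder's bayonet lid (the one with two ears and a straight grip bar), lower it into the grinder's collar so that both ears go down through the notches and it sits fully home, then twist it clockwise (seen from above) against the return spring to half-way, 45 degrees, to the single rib on the rim. Stop there, before the latch clicks near the end of the quarter turn, and finish while still gripping and holding the lid steady at half-way, so that its safety switch can be tested. Leave the other things on the counter where they are.

Things in the scene. Friction and masses are not known exactly. Their poses are not given: they have to be found in the camera images.
- lid_center (a point): the loose bayonet lid, black plastic with a metal bar, upright on the counter, 0.1 to 0.19 kg; point on its axis, 25 mm above its underside. A disc 70 mm across, 18 mm thick; on it, centred, an upright grip bar 50 mm long (along the lid's x), 14 mm thick (y), 32 mm high (18 to 50 mm above the underside). z is up; a half turn makes no difference
- lid_ear (a point): the middle of the ear on the lid's +x side; its twin is opposite, on -x. The ears are in line with the grip bar, at the bottom of the disc: each 14 mm wide, 6 mm thick, tip 47 mm from the axis
- seat (a point): the grinder, a grey round machine with a metal collar on top, fixed, 124 mm across; point on its axis on the flat seat, 90 mm above the counter, where the lid's underside rests when fully home (lid_center then 25 mm above it). z is up, x towards one notch, -x towards the other. The collar's top is 14 mm above the seat, its mouth 77 mm across
- notch (a point): middle of the +x notch in the collar's lip, at the top of the lip; its twin is opposite. Each about 20 to 25 mm wide, reaching 50 mm from the axis. The lip is 6 mm thick, its underside 8 mm above the seat: the ears turn beneath it. Anticlockwise the lid is stopped after about 8 degrees
- half_rib (a point): the single rib on the collar's rim, 45 degrees clockwise from the notch (twin opposite): half-way, where the grip bar points at the ribs. The lid turns free for about 8 degrees, then its ears push a sprung ring: 0.07 N m, rising to 0.15 N m here, which drives the lid back if let go
- lock_ribs (a point): the pair of ribs on the rim, 90 degrees clockwise from the notch (twin opposite): locked. Two sprung latch balls resist the ears from about 57 degrees and click in behind them at about 80 to 90 degrees; do not go there
- switch_ring (a joint): rotation in rad of the hidden sprung ring that the ears push; 0 at rest, grows with clockwise turning; about the lid's turn from the notches minus 0.14 rad (about 0.65 at half-way)
- meter: a grey clamp meter lying on its back, about 190 x 85 x 44 mm. Leave it alone; the point is its origin, on its underside
- transformer: a heavy steel transformer with copper windings, 85 x 100 x 75 mm. Leave it alone; the point is its origin, on its underside
- spare_lid: a different, plain round lid: 88 mm disc with no ears, round metal mushroom knob, 38 mm high. Not wanted, leave it alone; the point is its origin, on its underside
- screwdriver: a screwdriver lying on the counter. Leave it alone; the point is its origin, on its underside
- pliers: pliers lying on the counter, about 175 mm long. Leave them alone; the point is its origin, on its underside
- mug: a white mug, 82 mm across, 95 mm high. Leave it alone; the point is its origin, on its underside

How it is judged (in metres and radians):
On the way, in this order (a step that is already met when the one before it is completed fails the run):
1. the lid is lifted in the gripper (height (world z) of lid_center above 0.07 m and contact force between the fingers and lid above 2 N), for 0.1 s.
2. the lid sits home on the seat, ears in the notches, not yet turned (z of lid_center in the frame of seat between 0.021 and 0.0285 m and horizontal distance between lid_center and seat below 0.006 m and angle between lid_center's own z axis and vertical below 0.1 rad and angle between the x axis of lid_center and the x axis of seat, either way round below 0.27 rad), for 0.1 s.
At the end, for the whole second after the job is handed in: The lid is home in the collar (underside within 3.5 mm of the seat, axis within 6 mm, upright within 0.1 rad), turned clockwise 45 degrees from the notches, give or take 13, pushing the sprung ring, at rest and still gripped by the fingers (over 2 N) when the program ends and for a second after (z of lid_center in the frame of seat between 0.021 and 0.0285 m and horizontal distance between lid_center and seat below 0.006 m and angle between lid_center's own z axis and vertical below 0.1 rad and angle between the x axis of lid_center and the x axis of seat, either way round between 0.55 and 1.02 rad and value of joint switch_ring between 0.3 and 0.95 rad and angular speed of lid below 0.2 rad/s and contact force between the fingers and lid above 2 N); the arm keeps its last pose, push and grip.
It fails at once if the lid is turned on over the latch (value of joint switch_ring above 1.2 rad).
It fails at once if another thing on the counter is disturbed (moved over 30 mm) (distance of any of meter, transformer, spare_lid, screwdriver, pliers, mug from where it was at the start of the episode above 0.03 m).
It also fails if it takes over 45 s, if anything falls off the work surface, if the arm or the gripper's body presses on something with over 40 N, if the wrist force passes 120 N, or if a joint passes its speed limit or range.

## Working session

There is one attempt and no reset: what is moved stays moved. The work goes in short steps, Python scripts to look and compute and a shell command to move; the robot and the scene stay as the last step left them, time stands still between calls to the robot, and variables do not carry over. Pictures are saved under pics/ and viewed, and the job is handed in when it is done.

```bash
ls; mkdir -p pics
python3 - <<'E'
from bench import telemetry, viewer, r
import cv2,numpy as np
s=telemetry.sense();print(s)
for n in ("scene","side","wrist"):
    im=viewer.snapshot(n);cv2.imwrite(f"pics/{n}0.png",im[:,:,::-1])
    m=viewer.camera_model(n);print(n,{k:(np.round(v,3).tolist()) for k,v in m.items()})
E
```

```text
pics
{'time': 0.0, 'joint_pos': array([-6.87210042e+01,  7.51528750e+00,  8.53301963e+01, -6.17247018e-04,
        8.72605488e+01, -4.89278877e+00]), 'qd': array([ 5.85775297e-02, -2.29674782e-02, -3.71276351e-05, -7.57274557e-02,
       -1.27407808e-01,  5.51183194e-02]), 'joint_efforts': array([ 5.49596207e-04, -5.69404328e+01, -5.00543797e+01, -1.53887404e-04,
        1.46918610e-02, -6.08705491e-06]), 'tool_pos': array([ 264.46446481, -537.98025908,  241.23374534]), 'tcp_rot': array([-1.79894301e+02, -8.42943572e-03,  2.61718068e+01]), 'ft_force': array([ 0.52384295, -0.46577912, -0.41438612]), 'wrist_torque': array([0.02473711, 0.00799736, 0.04875216]), 'finger_gap': 85.36767387942389}
scene {'fx': 438.62, 'fy': 438.62, 'cx': 249.333, 'cy': 199.32, 'cam_to_world': [[0.551, 0.716, -0.428, 1091.092], [0.835, -0.476, 0.278, -320.005], [-0.005, -0.511, -0.86, 1004.283], [0.0, 0.0, 0.0, 1.0]]}
side {'fx': 411.481, 'fy': 411.481, 'cx': 247.968, 'cy': 192.463, 'cam_to_world': [[-0.932, -0.287, 0.221, 332.184], [-0.362, 0.744, -0.562, 703.048], [-0.003, -0.604, -0.797, 1063.578], [0.0, 0.0, 0.0, 1.0]]}
wrist {'fx': 268.605, 'fy': 268.605, 'cx': 253.47, 'cy': 190.389, 'mount': [[0.0, -0.963, -0.269, 68.295], [1.0, 0.0, -0.0, 1.083], [0.0, -0.269, 0.963, -132.086], [0.0, 0.0, 0.0, 1.0]]}
```

View pics/scene0.png

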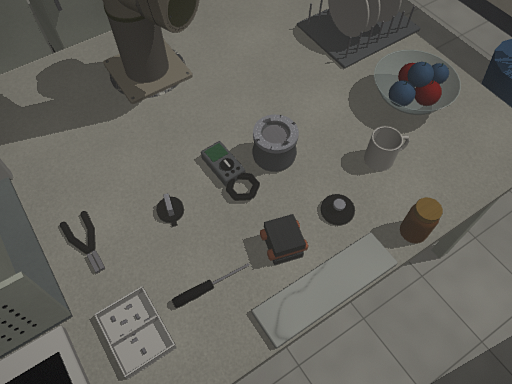

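View pics/side0.png

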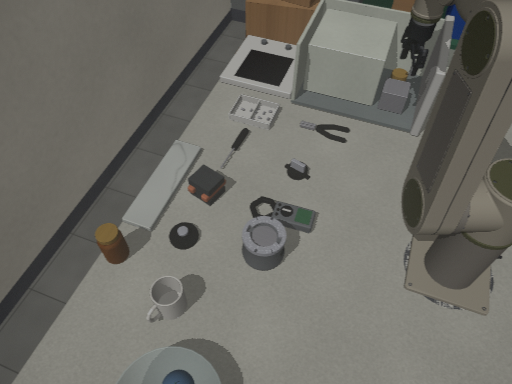

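View pics/wrist0.png

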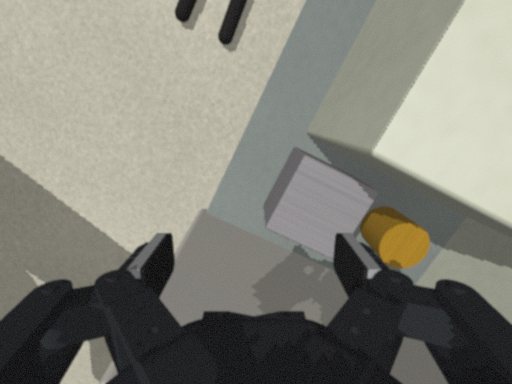

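The scene view shows the lid near (170,208) and the grinder collar near (275,133). In the side view they are at (297,170) and (264,234). The wrist view shows only the shelf area. Next I'll zoom in on both and cast rays.

```bash
cat > h.py <<'E'
from bench import telemetry, viewer, r
import cv2,numpy as np
from scipy.spatial.transform import Rotation as R
def c2w(n,s=None):
    m=viewer.camera_model(n)
    if n!="wrist": return m,np.array(m["cam_to_world"])
    s=s or telemetry.sense()
    T=np.eye(4);T[:3,:3]=R.from_euler("xyz",s["tcp_rot"],degrees=True).as_matrix();T[:3,3]=s["tool_pos"]
    return m,T@np.array(m["mount"])
def cast(mT,uv,z):
    m,T=mT
    d=T[:3,:3]@np.array([(uv[0]-m["cx"])/m["fx"],(uv[1]-m["cy"])/m["fy"],1.])
    return T[:3,3]+d*(z-T[2,3])/d[2]
def proj(mT,p):
    m,T=mT
    q=T[:3,:3].T@(np.asarray(p,float)-T[:3,3]);return q[:2]/q[2]*[m["fx"],m["fy"]]+[m["cx"],m["cy"]]
def crop(im,x0,y0,x1,y1,k,f):
    cv2.imwrite(f,cv2.resize(im[y0:y1,x0:x1,::-1],None,fx=k,fy=k,interpolation=cv2.INTER_CUBIC))
E
python3 - <<'E'
from h import *
a=cv2.imread("pics/scene0.png")[:,:,::-1];b=cv2.imread("pics/side0.png")[:,:,::-1]
A=[a[175:245,135:205],a[100:170,240:310],b[135:205,262:332],b[205:275,229:299]]
g=np.vstack([np.hstack([cv2.resize(x,(300,300),interpolation=cv2.INTER_CUBIC) for x in A[:2]]),np.hstack([cv2.resize(x,(300,300),interpolation=cv2.INTER_CUBIC) for x in A[2:]])])
cv2.imwrite("pics/zoom0.png",np.clip(g[:,:,::-1]*1.6,0,255))
S=c2w("scene");D=c2w("side")
print(cast(S,(170,210),18),cast(D,(297,172),18));print(cast(S,(275,131),104),cast(D,(265,234),104))
E
```

```text
[ 513.15558371 -189.35982363   18.        ] [ 500.73474405 -171.84579112   18.        ]
[505.42302359 142.38943692 104.        ] [503.17454828 141.8036797  104.        ][ WARN:0@0.201] global loadsave.cpp:1063 imwrite_ Unsupported depth image for selected encoder is fallbacked to CV_8U.
```

View pics/zoom0.png

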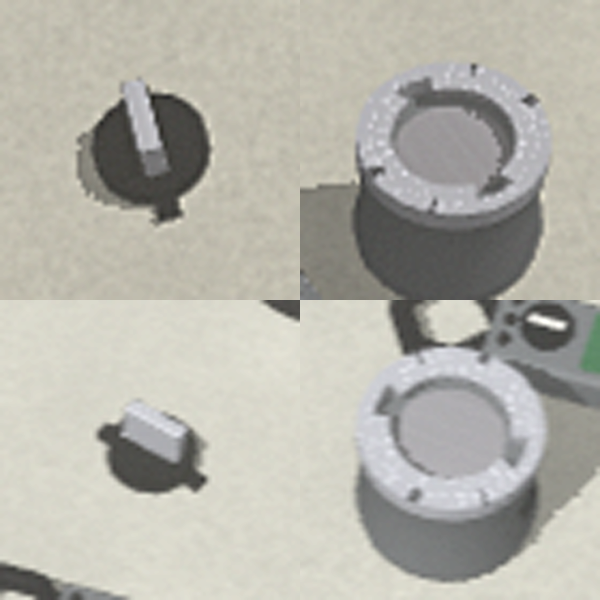

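Run:
```python
from h import *
S=c2w("scene");D=c2w("side")
k=70/300
def ang(p,q):
    d=q-p; return np.round(p,0),np.round(q,0),np.linalg.norm(d),np.degrees(np.arctan2(d[1],d[0]))
s=lambda u,v:(135+u*k,175+v*k); d=lambda u,v:(262+u*k,135+(v-300)*k)
print("lid bar top scene",ang(cast(S,s(133,85),50),cast(S,s(155,152),50)))
print("lid ears side",ang(cast(D,d(107,433),3),cast(D,d(202,483),3)))
print("bar top side",ang(cast(D,d(133,405),50),cast(D,d(185,435),50)))
s=lambda u,v:(240+(u-300)*k,100+v*k); d=lambda u,v:(229+(u-300)*k,205+(v-300)*k)
print("notch scene",ang(cast(S,s(415,90),104),cast(S,s(495,184),104)))
print("notch side",ang(cast(D,d(383,400),104),cast(D,d(517,448),104)))
for n,u,v in(("rib",530,100),("rib",474,70),("rib",376,171),("rib",434,205)):print(n,cast(S,s(u,v),104))
```

```text
lid bar top scene (array([ 487., -181.,   50.]), array([ 535., -192.,   50.]), np.float64(48.845768493012585), np.float64(-12.738824545452117))
lid ears side (array([ 543., -197.,    3.]), array([ 458., -175.,    3.]), np.float64(87.31822424304434), np.float64(165.2824798595355))
bar top side (array([ 524., -192.,   50.]), array([ 478., -177.,   50.]), np.float64(48.15084759719762), np.float64(162.07004512951002))
notch scene (array([465., 144., 104.]), array([553., 142., 104.]), np.float64(87.43356599565404), np.float64(-1.1313375210273378))
notch side (array([552., 141., 104.]), array([461., 144., 104.]), np.float64(91.35851312920676), np.float64(178.2895374553924))
rib [511.54012916 198.74896998 104.        ]
rib [472.41985423 184.01172149 104.        ]
rib [504.8218822   88.03980311 104.        ]
rib [545.39780597 102.55396347 104.        ]
```

The bar lies at about -15°, centred near (505,-187). The seat is near (506,143) with notches at about -1.5°. To keep joint 6 in range I'll use yaw 165° for the pick and about 179° at the seat. First I'll move above the lid and look through the wrist camera.

```bash
python3 -m inch '[[[37.1,-20.9,1],[0,0,-2.423],1],[[37.1,-20.9,1],[0,0,-2.423],1],[[37.1,-20.9,1],[0,0,-2.423],1],[[37.1,-20.9,1],[0,0,-2.423],1],[[37.1,-20.9,1],[0,0,-2.423],1],[[37.1,-20.9,1],[0,0,-2.423],1],[[37.1,-20.9,1],[0,0,-2.423],1],[[37.1,-20.9,1],[0,0,-2.423],1],[[37.1,-20.9,1],[0,0,-2.423],1],[[37.1,-20.9,1],[0,0,-2.423],1],[[37.1,-20.9,1],[0,0,-2.423],1],[[37.1,-20.9,1],[0,0,-2.423],1],[[37.1,-20.9,1],[0,0,-2.423],1],[[37.1,-20.9,1],[0,0,-2.423],1],[[37.1,-20.9,1],[0,0,-2.423],1],[[37.1,-20.9,1],[0,0,-2.423],1],[[37.1,-20.9,1],[0,0,-2.423],1],[[37.1,-20.9,1],[0,0,-2.423],1],[[37.1,-20.9,1],[0,0,-2.423],1],[[37.1,-20.9,1],[0,0,-2.423],1]]' 40
python3 - <<'E'
from h import *
s=telemetry.sense();print(s["tool_pos"],s["tcp_rot"],s["joint_pos"],s["ft_force"])
im=viewer.snapshot("wrist");cv2.imwrite("pics/wrist1.png",im[:,:,::-1])
import pickle;pickle.dump(c2w("wrist",s),open("w1.pkl","wb"))
E
```

```text
time: 2.15
tool_pos: [505.4, -187.3, 232.2]
tcp_rot: [180.0, -0.0, 164.9]
ft_force: [-0.4, 0.0, 0.3]
finger_gap: 85.1
[ 505.40429999 -187.25127521  232.2461149 ] [ 1.79998902e+02 -5.32893688e-03  1.64872930e+02] [-2.57806442e+01 -1.70928312e+00  9.58072547e+01  9.38959796e-05
  8.59074684e+01 -1.00653581e+02] [-0.42390726  0.0307229   0.33130463]
```

View pics/wrist1.png

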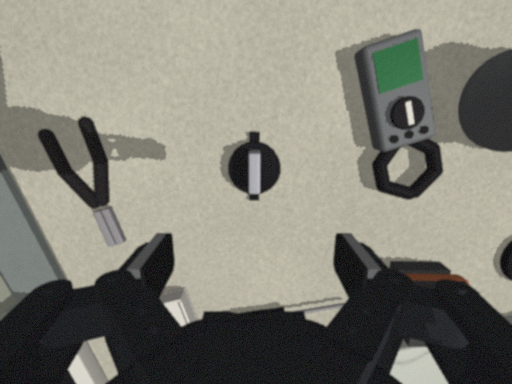

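The lid sits at about (254,167), with its ears near (254,134) and (254,198), so it is nearly aligned. Next I'll measure it by mask.

Run:
```python
from h import *
import pickle;W=pickle.load(open("w1.pkl","rb"))
im=cv2.imread("pics/wrist1.png");g=cv2.cvtColor(im,cv2.COLOR_BGR2GRAY)
roi=g[120:215,215:295]
m=(roi<60).astype(np.uint8)
n,l,st,c=cv2.connectedComponentsWithStats(m);i=1+np.argmax(st[1:,4]);print("dark",st[i],c[i]+[215,120])
ys,xs=np.nonzero(l==i);xs=xs+215;ys=ys+120
t=xs[ys<=ys.min()+2].mean(),ys.min()-.5;b=xs[ys>=ys.max()-2].mean(),ys.max()+.5
e1=cast(W,t,6);e2=cast(W,b,6 );print("ears",e1,e2,np.linalg.norm(e1-e2),(e1+e2)/2,np.degrees(np.arctan2(*(e1-e2)[1::-1])))
xm=[xs.min()-.5,xs.max()+.5];row=ys[(xs==xs.min())].mean()
d1,d2=cast(W,(xm[0],row),18),cast(W,(xm[1],row),18);print("disc",d1,d2,np.linalg.norm(d1-d2),(d1+d2)/2)
b=((g[140:205,235:275]>130)).astype(np.uint8);b[:, :]*= 1
# bright pixels inside convex hull of dark
hull=cv2.convexHull(np.c_[xs,ys].astype(np.int32));hm=np.zeros_like(g);cv2.fillPoly(hm,[hull],1)
hm=cv2.erode(hm,np.ones((3,3)))
print("bright levels",np.unique(g[(hm>0)&(g>80)]//20*20,return_counts=True))
m=((g>110)&(hm>0)).astype(np.uint8);n,l,st,c=cv2.connectedComponentsWithStats(m);i=1+np.argmax(st[1:,4])
ys,xs=np.nonzero(l==i);print(st[i],cv2.minAreaRect(np.c_[xs,ys].astype(np.float32)))
(cx,cy),wh,a=cv2.minAreaRect(np.c_[xs,ys].astype(np.float32));print(cast(W,(cx,cy),50))
vx,vy,x0,y0=cv2.fitLine(np.c_[xs,ys].astype(np.float32),cv2.DIST_L2,0,.01,.01).ravel()
p,q=cast(W,(x0-20*vx,y0-20*vy),50),cast(W,(x0+20*vx,y0+20*vy),50);print("bar ang",np.degrees(np.arctan2(*(q-p)[1::-1])))
crop_=im[125:205,214:294];cv2.imwrite("pics/w1z.png",cv2.resize(crop_,None,fx=6,fy=6,interpolation=cv2.INTER_CUBIC))
```

```text
dark [  14   13   51   59 1551] [253.38620245 164.32108317]
ears [ 461.21862027 -175.38227457    6.        ] [ 538.31380218 -197.28979411    6.        ] 80.14740473501075 [ 499.76621123 -186.33603434    6.        ] 164.13686584955946
disc [ 495.13704078 -218.88927686   18.        ] [ 512.54429581 -154.505054     18.        ] 66.69588204110617 [ 503.8406683  -186.69716543   18.        ]
bright levels (array([ 80, 100, 120, 140, 160, 180], dtype=uint8), array([ 63,  54,  51,  11, 286,  81]))
[249 153  12  38 449] ((254.5, 171.5), (37.0, 11.0), 90.0)
[ 502.76728635 -185.87703977   50.        ]
bar ang 164.63056165757513
```

View pics/w1z.png

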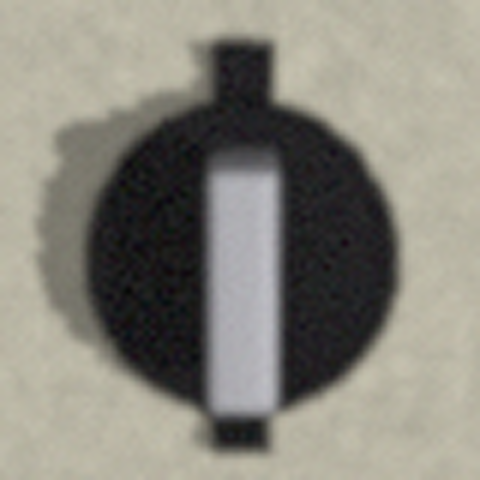

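Run:
```python
from h import *
import pickle;W=pickle.load(open("w1.pkl","rb"))
f=lambda u,v:(214+u/6-.5,125+v/6-.5)
e=[cast(W,f(242,41),6),cast(W,f(241,450),6)];print(np.linalg.norm(e[0]-e[1]),(e[0]+e[1])/2)
e=[cast(W,f(244,168),50),cast(W,f(244,414),50)];print(np.linalg.norm(e[0]-e[1]),(e[0]+e[1])/2)
e=[cast(W,f(208,290),50),cast(W,f(281,290),50)];print(np.linalg.norm(e[0]-e[1]))
s=telemetry.sense();Rt=R.from_euler("xyz",s["tcp_rot"],degrees=True)
for c in([503,-186,33],):print(Rt.inv().apply(np.array(c)-s["tool_pos"]))
```

```text
93.26471303813133 [ 504.76614922 -187.27131108    6.        ]
49.936625361702816 [ 504.93000075 -186.87128918   50.        ]
14.519831815379682
[  2.68998383   0.55611769 199.27402457]
```

The measured lid sizes are 93.3, 49.9 and 14.5 mm, against 94, 50 and 14 given. The centre is (504.9,-187.0), right under the TCP, so I'll descend.

```bash
python3 -m inch '[[[0,0,5],[0,0,0],1],[[0,0,10],[0,0,0],1],[[0,0,15],[0,0,0],1],[[0,0,18],[0,0,0],1],[[0.05,0,19.5],[0,0,0],1],[[0.05,0,19.9],[0,0,0],1],[[0.05,0,19.9],[0,0,0],1],[[0.05,0,19.9],[0,0,0],1]]' 40
python3 -m inch '[[[0,0,0],[0,0,0],0],[[0,0,0],[0,0,0],0],[[0,0,0],[0,0,0],0],[[0,0,0],[0,0,0],0],[[0,0,0],[0,0,0],0],[[0,0,0],[0,0,0],0],[[0,0,0],[0,0,0],0],[[0,0,0],[0,0,0],0],[[0,0,0],[0,0,0],0],[[0,0,0],[0,0,0],0]]' 60
```

```text
time: 3.0
tool_pos: [506.7, -188.0, 35.6]
tcp_rot: [-180.0, 0.2, 165.0]
ft_force: [0.7, -0.4, 0.2]
finger_gap: 85.7
time: 4.0
tool_pos: [505.2, -187.3, 33.6]
tcp_rot: [-180.0, 0.0, 165.0]
ft_force: [-0.9, -0.1, 3.7]
finger_gap: 13.4
```

The lid is gripped, with a gap of 13.4 mm. I'll lift it, then move past the grinder to a viewing pose with the collar ahead of the hand.

```bash
python3 -m inch '[[[0,0,-2],[0,0,0],0],[[0,0,-5],[0,0,0],0],[[0,0,-9],[0,0,0],0],[[0,0,-13],[0,0,0],0],[[0,0,-17],[0,0,0],0],[[0,3,-20],[0,0,0],0],[[0,7,-22],[0,0,-0.05],0],[[0.1,11,-22.6],[0,0,-0.1],0],[[0.1,15,-22.6],[0,0,-0.15],0],[[0.1,19,-22.6],[0,0,-0.2],0],[[0.2,23,-22.6],[0,0,-0.24],0],[[0.2,27,-22.6],[0,0,-0.24],0],[[0.3,30,-22.6],[0,0,-0.24],0],[[0.3,32.5,-22.6],[0,0,-0.24],0],[[0.3,33.8,-22.6],[0,0,-0.24],0],[[0.3,33.8,-22.6],[0,0,-0.24],0],[[0.3,33.8,-22.6],[0,0,-0.24],0],[[0.3,33.8,-22.6],[0,0,-0.24],0]]' 60
python3 - <<'E'
from h import *
s=telemetry.sense();print(s["tool_pos"],s["tcp_rot"],s["joint_pos"],s["ft_force"],s["finger_gap"])
im=viewer.snapshot("wrist");cv2.imwrite("pics/wrist2.png",im[:,:,::-1])
import pickle;pickle.dump(c2w("wrist",s),open("w2.pkl","wb"))
E
```

```text
time: 5.8
tool_pos: [589.4, 138.8, 259.2]
tcp_rot: [-180.0, -0.0, 178.7]
ft_force: [0.9, -0.4, -1.7]
finger_gap: 13.2
[589.42405761 138.7843343  259.15811261] [-1.79971106e+02 -1.96302953e-02  1.78680364e+02] [ 8.41386489e+00  7.97699132e+00  8.29630150e+01 -2.51628760e-02
  8.90842266e+01 -8.02660970e+01] [ 0.87996217 -0.36748544 -1.66379481] 13.192098244075986
```

View pics/wrist2.png

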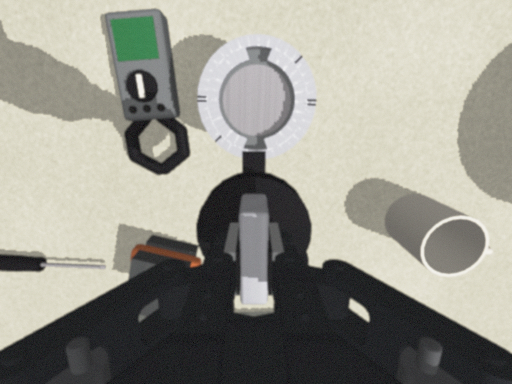

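The collar is visible around (257,97). Its notches are near (258,53) and (256,143), the single ribs at (299,59) and (219,139), and the double ribs at (202,98) and (312,102). The held lid's ear is at (254,160).

Run:
```python
from h import *
im=cv2.imread("pics/wrist2.png")
cv2.imwrite("pics/w2z.png",np.clip(cv2.resize(im[25:185,185:330],None,fx=3.7*1,fy=3.7,interpolation=cv2.INTER_CUBIC).astype(float),0,255).astype(np.uint8))
```

```text
(no output)
```

View pics/w2z.png

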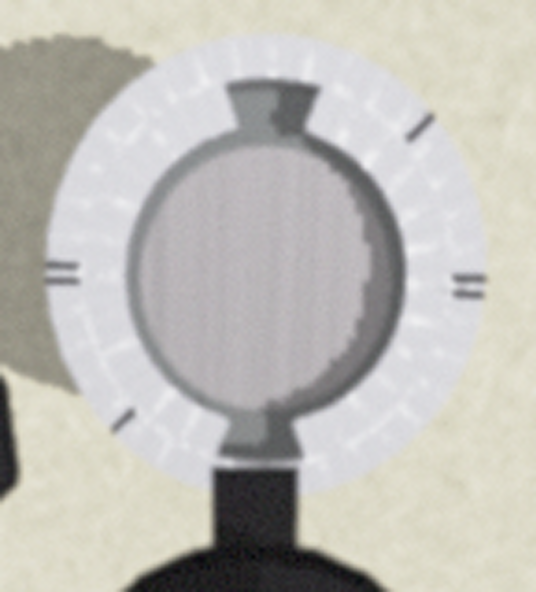

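Run:
```python
from h import *
import pickle;W=pickle.load(open("w2.pkl","rb"))
k=3.7
f=lambda u,v:(185+(u+.5)/k-.5,25+(v+.5)/k-.5)
def pr(n,p,q,z):
    a,b=cast(W,f(*p),z),cast(W,f(*q),z);d=b-a
    print(n,"mid",((a+b)/2)[:2].round(1),"len",np.linalg.norm(d).round(1),"ang",np.degrees(np.arctan2(d[1],d[0])).round(1))
pr("notch",(274,82),(261,458),104)
pr("lock",(62,272),(469,286),104)
pr("half",(421,127),(123,421),104)
pr("mouth h",(127,275),(405,280),104)
im=cv2.imread("pics/wrist2.png").astype(int)
# rim mask: bluish-white
b,g,r=im[...,0],im[...,1],im[...,2]
m=((b-r>0)&(g>165)).astype(np.uint8);m[165:]=0
m=cv2.morphologyEx(m,cv2.MORPH_OPEN,np.ones((3,3)))
n,l,st,c=cv2.connectedComponentsWithStats(m);i=1+np.argmax(st[1:,4]);print(st[i])
cs,_=cv2.findContours((l==i).astype(np.uint8),cv2.RETR_CCOMP,cv2.CHAIN_APPROX_NONE)
cs=sorted(cs,key=len)[::-1][:2]
from scipy.optimize import least_squares
for cc in cs:
    P=np.array([cast(W,q,104)[:2] for q in cc[:,0,:].astype(float)])
    s=least_squares(lambda v:np.hypot(*(P-v[:2]).T)-v[2],[505,142,50],loss="soft_l1",f_scale=.7);print(len(P),s.x,np.median(abs(s.fun)))
# held lid: ear tip & disc
p=cast(W,f(255,466),226);print("ear tip",p)
s=telemetry.sense();print("lid disc left/right", [cast(W,q,243) for q in((197,231),(311,231))])
```

```text
notch mid [507.  143.3] len 97.7 ang -3.2
lock mid [507.  142.9] len 111.7 ang 86.8
half mid [507.1 143. ] len 111.7 ang -48.1
mouth h mid [506.6 143. ] len 76.2 ang 87.7
[ 198   35  118  123 5856]
636 [505.48274898 141.9906452   56.05616723] 4.116796900482829
ear tip [542.60828469 139.04731936 226.        ]
lid disc left/right [array([587.66006833, 104.15467465, 243.        ]), array([589.22774422, 172.36628772, 243.        ])]
```

All the collar features agree on the seat at (507.0,143.0) with the notch axis at -3.2° (yaw 176.8). The spans are 97.7, 111.7 and 76.2 mm, where the notch span should be 100 and the mouth 77. Next I'll hover 12 mm above the collar and check.

```bash
python3 -m inch '[[[3,0.1,0],[0,0,0.033],0],[[6,0.2,0],[0,0,0.033],0],[[8.22,0.26,2],[0,0,0.033],0],[[8.22,0.26,6],[0,0,0.033],0],[[8.22,0.26,9],[0,0,0.033],0],[[8.22,0.26,10.9],[0,0,0.033],0],[[8.22,0.26,10.9],[0,0,0.033],0],[[8.22,0.26,10.9],[0,0,0.033],0],[[8.22,0.26,10.9],[0,0,0.033],0]]' 60
python3 - <<'E'
from h import *
s=telemetry.sense();print(s["tool_pos"],s["tcp_rot"],s["ft_force"],s["finger_gap"])
a=viewer.snapshot("scene");b=viewer.snapshot("side");w=viewer.snapshot("wrist")
f=lambda x:cv2.resize(x,(380,380),interpolation=cv2.INTER_CUBIC)
cv2.imwrite("pics/hov.png",np.hstack([f(a[75:175,225:325]),f(b[180:280,215:315])])[:,:,::-1])
cv2.imwrite("pics/wrist3.png",w[:,:,::-1])
E
```

```text
time: 6.75
tool_pos: [508.7, 144.3, 152.3]
tcp_rot: [180.0, 0.2, 176.8]
ft_force: [-0.3, 0.0, -1.1]
finger_gap: 12.9
[508.66087856 144.32587112 152.29201073] [1.79964484e+02 1.64273844e-01 1.76826425e+02] [-0.3198076   0.02007138 -1.10469913] 12.875175139924288
```

View pics/hov.png

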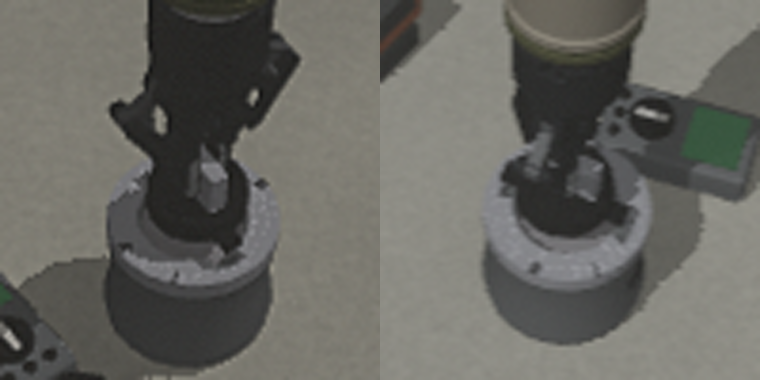

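View pics/wrist3.png

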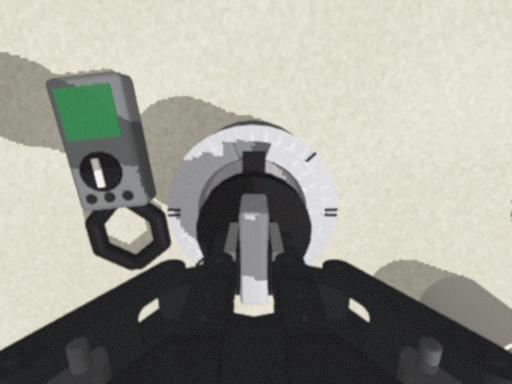

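The ear in the wrist view at (255,160) lines up with the notch at (256,155). I'll check that the arm has settled, then descend.

```bash
python3 - <<'E'
from h import *
s=telemetry.sense();print(s["tool_pos"],s["tcp_rot"],s["ft_force"],s["finger_gap"])
E
python3 -m inch '[[[0,0,0.6],[0,0,0],0],[[0,0,1.0],[0,0,0],0],[[0,0,1.2],[0,0,0],0],[[0,0,1.4],[0,0,0],0],[[0,0,1.5],[0,0,0],0],[[0,0,1.5],[0,0,0],0],[[0,0,1.5],[0,0,0],0]]' 60
python3 -m inch '[[[0,0,0.2],[0,0,0],0],[[0,0,0.4],[0,0,0],0],[[0,0,0.5],[0,0,0],0],[[0,0,0.6],[0,0,0],0],[[0,0,0.6],[0,0,0],0],[[0,0,0.6],[0,0,0],0]]' 60
```

```text
[508.46237946 144.5747297  151.92619982] [1.79967364e+02 1.48301504e-01 1.76851768e+02] [ 0.68943422 -1.08105635 -0.60064985] 12.987587694025914
time: 7.6
tool_pos: [507.5, 144.5, 135.4]
tcp_rot: [180.0, 0.0, 176.9]
ft_force: [0.2, 0.5, -0.9]
finger_gap: 13.1
time: 8.2
tool_pos: [507.4, 144.5, 129.3]
tcp_rot: [180.0, -0.0, 176.9]
ft_force: [0.6, -0.6, -0.9]
finger_gap: 13.2
```

```bash
python3 -m inch '[[[0,-0.1,0.2],[0,0,0],0],[[0,-0.1,0.4],[0,0,0],0],[[0,-0.1,0.5],[0,0,0],0],[[0,-0.1,0.55],[0,0,0],0],[[0,-0.1,0.55],[0,0,0],0],[[0,-0.1,0.55],[0,0,0],0]]' 60
python3 -m inch '[[[0,0,0.05],[0,0,0],0],[[0,0,0.1],[0,0,0],0],[[0,0,0.1],[0,0,0],0],[[0,0,0.1],[0,0,0],0]]' 60
```

```text
time: 8.8
tool_pos: [507.4, 143.5, 123.8]
tcp_rot: [180.0, 0.0, 176.9]
ft_force: [0.1, -0.4, -0.2]
finger_gap: 13.2
time: 9.2
tool_pos: [507.5, 143.5, 123.6]
tcp_rot: [180.0, 0.0, 176.9]
ft_force: [-2.3, -0.6, 4.7]
finger_gap: 13.2
```

Contact is at TCP z 123.6, exactly the height expected when home, with 4.7 N on the tool. Now I'll twist in two stages.

```bash
python3 -m inch '[[[0,0,0],[0,0,0],0],[[0,0,0],[0,0,0.05],0],[[0,0,0],[0,0,0.1],0],[[0,0,0],[0,0,0.15],0],[[0,0,0],[0,0,0.2],0],[[0,0,0],[0,0,0.25],0],[[0,0,0],[0,0,0.3],0],[[0,0,0],[0,0,0.35],0],[[0,0,0],[0,0,0.4],0],[[0,0,0],[0,0,0.4],0],[[0,0,0],[0,0,0.4],0]]' 90
python3 - <<'E'
from h import *
s=telemetry.sense();print(s["tool_pos"],s["tcp_rot"],s["ft_force"],s["wrist_torque"],s["finger_gap"])
w=viewer.snapshot("wrist");cv2.imwrite("pics/wrist4.png",w[:,:,::-1])
E
```

```text
time: 10.3
tool_pos: [508.0, 143.2, 123.6]
tcp_rot: [180.0, 0.1, 153.9]
ft_force: [-0.4, -2.1, 5.6]
finger_gap: 12.2
[507.98073999 143.21888313 123.64059908] [1.79985721e+02 8.16418114e-02 1.53930477e+02] [-0.36827077 -2.14036259  5.64702657] [-0.35483484  0.2709029  -0.01063949] 12.16741523619359
```

View pics/wrist4.png

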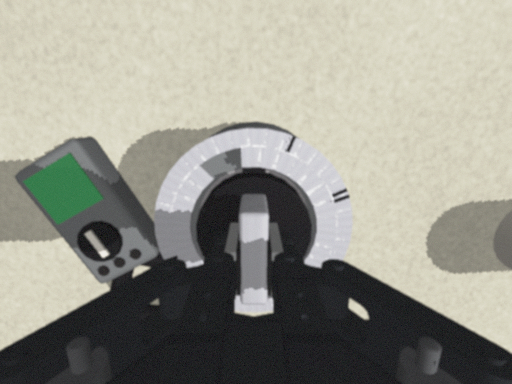

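The ear has gone under the lip, the empty notch is at (222,160) and the single rib is ahead at (292,143). I'll turn the remaining 22°.

```bash
python3 -m inch '[[[0,0,0],[0,0,0.05],0],[[0,0,0],[0,0,0.1],0],[[0,0,0],[0,0,0.15],0],[[0,0,0],[0,0,0.2],0],[[0,0,0],[0,0,0.25],0],[[0,0,0],[0,0,0.3],0],[[0,0,0],[0,0,0.35],0],[[0,0,0],[0,0,0.38],0],[[0,0,0],[0,0,0.38],0],[[0,0,0],[0,0,0.38],0],[[0,0,0],[0,0,0.38],0],[[0,0,0],[0,0,0.38],0]]' 90
python3 - <<'E'
from h import *
s=telemetry.sense();print(s["tool_pos"],s["tcp_rot"],s["ft_force"],s["wrist_torque"],s["finger_gap"])
w=viewer.snapshot("wrist");cv2.imwrite("pics/wrist5.png",w[:,:,::-1])
W=c2w("wrist",s)
E
```

```text
time: 11.55
tool_pos: [507.8, 143.0, 123.6]
tcp_rot: [180.0, 0.1, 132.2]
ft_force: [-3.0, -2.9, 5.6]
finger_gap: 12.4
[507.79057787 142.97942024 123.62106365] [1.79995309e+02 7.13591474e-02 1.32161130e+02] [-2.98520768 -2.87553675  5.55468823] [-0.50216105  0.42551832  0.05462631] 12.368028048709814
```

View pics/wrist5.png

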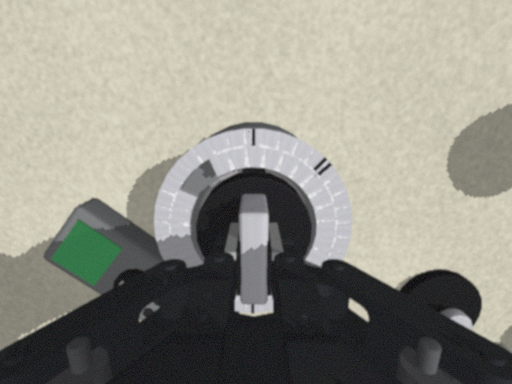

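The single rib at (254,137) is in line with the grip bar at column 254. I'll hold for half a second, check for drift and for anything disturbed, then hand in.

```bash
python3 -m inch '[[[0,0,0],[0,0,0],0],[[0,0,0],[0,0,0],0],[[0,0,0],[0,0,0],0],[[0,0,0],[0,0,0],0],[[0,0,0],[0,0,0],0]]' 90
python3 - <<'E'
from h import *
a=viewer.snapshot("scene");b=viewer.snapshot("wrist")
cv2.imwrite("pics/scene6.png",a[:,:,::-1]);cv2.imwrite("pics/wrist6.png",b[:,:,::-1])
E
```

```text
time: 12.1
tool_pos: [507.8, 143.0, 123.6]
tcp_rot: [180.0, 0.1, 132.2]
ft_force: [-2.5, -3.0, 5.8]
finger_gap: 12.7
```

View pics/scene6.png

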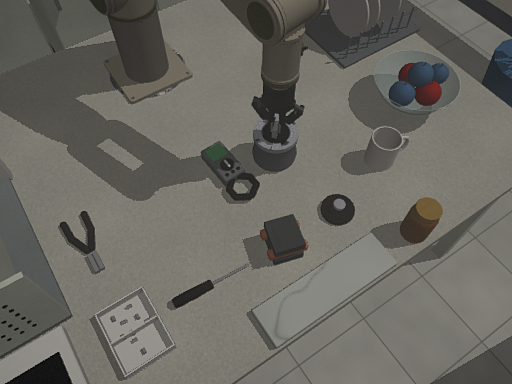

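View pics/wrist6.png

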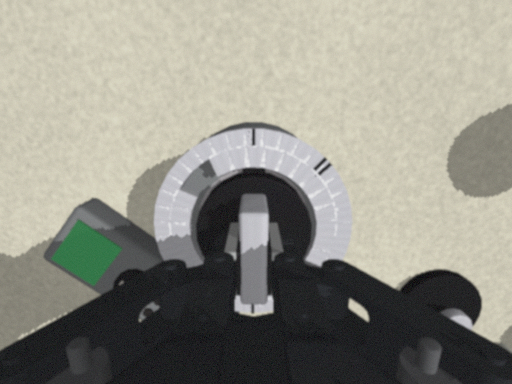

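The pose is steady, the bar still points at the rib at (254,137), and every other object sits at its original pixels, so I'm handing in.

Run:
```python
from h import *
print(r.hand_in())
```

```text
the job is handed in; nothing more can be done
None
```

I picked up the bayonet lid, lowered it into the collar with its ears in the notches, twisted it about 45° clockwise to the single rib, and handed in still gripping it with the force set to 90 N. The job took about 12 s of the 45 s allowed; the hand-in gave no verdict.

- **Seating:** contact came at a TCP height of 123.6 mm, as expected for a lid fully home. It stayed there through the twist, with about 5 N of upward force on the tool. The TCP ended at (507.8, 143.0), against a measured seat of (507.0, 143.0).
- **Turn:** the hand turned from a yaw of 176.9° to 132.2°, about 44.7°. The wrist picture shows the bar pointing at the single rib, the ear under the lip, and nothing changing over a 0.5 s hold.
- **Other objects:** everything else is where it was in the scene picture.
- **Disagreements:** the first ray casts for the lid from the scene and side cameras differed by about 20 mm, so I measured it again with the wrist camera. The outer-circle fit of the collar rim fitted badly (about 4 mm error), so I used the notches, ribs and mouth, which agreed to within 0.5 mm.
- **Not checked:** I had no direct reading of the sprung ring. Its position is inferred from the turn angle.

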